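# Stop the spinning cake turntable and lock it with its pin

### The job

The cake turntable has been left spinning; stop it and lock it, ready for piping: slow it with the fingers by a gentle touch on its disc until it stands still with the hole near its edge right under the slot of the fixed arm, then take the locking pin out of its parking hole and push it gently down through slot and hole, fully home, and let go. Do not brake with the pin, keep the plate on the middle of the turntable and leave the mug, the spoon and the mustard jar alone.

Things in the scene. Friction and masses are not known exactly. Their poses are not given: they have to be found in the camera images.
- turntable: aluminium disc, 270 mm across, 14 mm thick, 2.1 kg, top 60 mm above the table at the free-running axle; it sits askew: its edge rises and falls up to 6 mm as it turns. Spins counter-clockwise from above, 3 to 4 rad/s after 2 s, coasts over half a minute; 3 N stops it in half a second; it then stays put and follows a pressed fingertip. Over 12 N harms it. Origin: on the axle, 46 mm up; x: to the hole; z: its normal
- hole (a point): centre of the disc's only hole, at the disc's top face: a through hole 15.6 mm across with a 2 mm chamfer, 116 mm from the axle, 19 mm in from the rim. It turns with the disc
- slot (a point): centre of the slot in the fixed arm over the edge of the disc, at the arm's top face, 84 mm above the table and 116 mm from the axle. The slot is 13.4 mm wide across the radius and 18 mm long along it, chamfered, and goes through the 12 mm thick arm; about 12 mm of air lie between arm and disc. x axis: from the axle outward along the arm
- pin_handle (a point): centre of the grip of the locking pin, which stands upright in its parking hole. The black fluted handle is 22 mm thick and ends 20 mm above this point; its collar (26 mm across) has its underside 22 mm below it; then a steel shank 12 mm thick, 44 mm long, tapered over the last 6 mm. Parked or fully home the collar rests on the arm, this point 106 mm above the table. 90 g. z axis: up along the pin
- plate: small round plate, 115 mm across, 18 mm high, loose on the middle of the disc; origin at the centre of its underside
- mug: small mug with handle, 65 x 92 x 49 mm, on the table at the right; origin at its underside
- spoon: spoon, 191 x 38 x 13 mm, on the table at the right; origin at its underside
- mustard_jar: round jar with a lid, 62 mm across, 86 mm high, on the table at the left; origin at its underside
- stand: dark fixed base of the turntable, 244 mm across, with a post at the disc's edge that carries the arm. The arm is 40 mm wide, lies over a radius, reaches from 94 to 206 mm from the axle and has its top 84 mm above the table; it holds the slot and, 70 mm farther out, the parking hole of the pin. Origin: on the axle at table height; x axis: from the axle outward along the arm
- pin: the same locking pin; origin at the lower end of its shank, 66 mm below the point above

How it is judged (in metres and radians):
On the way, in this order (a step that is already met when the one before it is completed fails the run):
1. the fingers touch the turntable (contact force between the fingers and turntable above 0.5 N), for 0.1 s.
2. the turntable stands still with its hole under the slot (angular speed of turntable below 0.05 rad/s and horizontal distance between hole and slot below 0.006 m), for 0.2 s.
At the end, for the whole second after the job is handed in: The pin stands upright in the slot of the arm and through the hole of the disc, its collar on the arm (within 3 mm), released and at rest; slot, hole and pin are in line within 6 mm; the turntable stands still and the plate is still on its middle (within 40 mm) (all of step 2 and height (world z) of pin_handle between 0.102 and 0.109 m and horizontal distance between pin_handle and slot below 0.006 m and angle between pin_handle's own z axis and vertical below 0.1 rad and linear speed of pin below 0.02 m/s and horizontal distance between plate and turntable below 0.04 m and height (world z) of plate above 0.055 m); the robot touches nothing.
It fails at once if the turntable is pressed with more than 12 N by the fingers (contact force between the fingers and turntable above 12 N).
It fails at once if the pin is pressed on the turntable with more than 12 N (contact force between pin and turntable above 12 N).
It fails at once if the pin is used as a brake on the spinning turntable (contact force between pin and turntable above 1.5 N and angular speed of turntable above 0.6 rad/s).
It fails at once if the mug, the spoon or the mustard jar is moved by more than 20 mm (distance of any of mug, spoon, mustard_jar from where it was at the start of the episode above 0.02 m).
It also fails if it takes over 67 s, if anything falls off the work surface, if the arm or the gripper's body presses on something with over 40 N, if the wrist force passes 120 N, or if a joint passes its speed limit or range.

### The arm

A 6-joint arm with a two-finger parallel gripper is mounted at the origin on the work surface; the furniture and walls round the work are solid. World frame = base frame: x ahead of the robot, y to its left, z up, the work surface at z = 0. Lengths are in mm, angles in degrees, forces in N, time in s.
With the tool pointing down it reaches from about 350 to 850 mm from the base axis. Payload 8.1 kg.
Tool frame: the origin (TCP) lies on the centre line of the jaws, within the pads' length; the fingertips stand r.tip_extent ahead of it and the grasp point (between the pads) lies 8 mm behind it (r.tip_extent is the distance from the TCP to the fingertips, in mm); z points along the fingers, y is the direction in which the jaws open and shut (so a half turn about z gives the same grasp; the last joint's range is limited). The gripper opens to 85 mm and grips with 20 to 120 N. Pads are 22 mm wide; open, the fingers measure 114 mm over their backs; the gripper's body (76 mm by 85 mm) begins 54 mm behind the grasp point. The pads swing forward as they close: fully open they stand 13 mm farther back than shut.
Start: joints at [70.222, 7.471, 85.268, -0, 87.261, -4.893], TCP at [154.11, 579.875, 242.292] pointing down, gripper open.
Joint ranges: [-169.43, 169.43], [-51.17, 129.36], [1.28, 143.12], [-76.62, 256.62], [0, 156.53], [-152.29, 152.29]. Speed limits (degrees/s): [136.94, 136.94, 159.86, 180, 180, 180].

### API

Orientations are given as [roll, pitch, yaw] about the fixed x, y, z axes, in that order (R = Rz(yaw) Ry(pitch) Rx(roll)).
In Python, from bench import sense, optics, hand_in, spotter, r gives the robot as it stands.
- The arm moves only by the tool apply_moves, never from a script. Its argument "series" is a list of rows, each a list of 3 entries, a list of its own where there are three numbers: the opening, from 0 (shut) to 1 (fully open), then the shift along the world's x, y, z in m, then the turn about the world's z in rad. In form: [[grip, [x, y, z], turn], ...]. A call has 1 to 5 rows; each row is the pose to reach, as a shift and turn from the pose measured when the call began; what a row does not reach only later rows make up. A row lasts 1/8 s, in which the tool goes at most 62.5 mm and 10.7 degrees, less where a joint would pass 70% of its speed; a pose out of reach is approached as far as the arm can. A call with a gripper value outside its range is refused whole. The fingers move at their own pace and stop on an object; "grip_force" is the grip in N (left out, the last holds). Time passes only in rows, so rows that repeat a pose let the fingers close. It gives the time, the measured TCP pose, the force and the opening at its end, in the units of the state.
- sense(): the state, without advancing time (a new reading comes with each control period).
- optics.snapshot(name): name is "scene" or "top" or "wrist"; returns a dict with "color" (384x512x3 uint8, blue, green, red), "intrinsics" (3x3 intrinsics, pixels), "rvec" (rotation vector, rad) and "tvec" (3), from world to camera coordinates, as OpenCV has them. Camera axes: x right, y down, z forward; pixel columns grow to the right and rows downward; lengths in mm; the calibration is good to about 2 mm. The wrist camera is an equidistant fisheye: a pixel r from the principal point sees the ray r / f radians off the axis. A picture is of the moment at which its call begins. There is no depth.
- hand_in(): hands the job in, once; it reports no verdict.
Trained networks look in a picture, given as the dict that the camera call returned (one of the last four; its "shot" number tells which), for a name from the list of things; names that differ only in an ending like _2 or _b are one class to them, and where a whole thing is asked for, a point or a joint stands for the part that bears it (a point fixed in the world has none). Each returns a list of dicts, best first, with "p" (0 to 1); they miss things now and then, are a little off and sometimes report something else, mostly with a low value. They report only what shows in the picture. A call takes as long as a camera call.
- spotter.search_frame(picture, query): "xyz" ([x, y, z] in mm, in the coordinates of the camera as it stood for that picture, good to about 4 mm: the middle of the surface that is visible of it).
- spotter.masks_of(picture, query): "mask" (384x512 bool, what is visible of it).
The state is a dict: "time": time; "joint_pos": joint angles; "qd": joint speeds; "joint_efforts": joint torques, N m; "tool_pos": TCP position; "tcp_rot": TCP orientation; "ft_force": force on the tool from outside, world axes, zero at the start; "wrist_torque": the same for the moment, N m; "finger_gap": finger opening in mm.
Only numpy, scipy, OpenCV 4.12 (cv2) and the standard library are available. Lean on these libraries where they do the work, as an engineer would, in place of code of your own. Each camera call takes 0.05 s, during which the arm holds its last target.

## Working session

There is one attempt and no reset: what is moved stays moved. The work goes in short steps, Python scripts to look and compute and a tool call to move; the robot and the scene stay as the last step left them, time stands still between calls to the robot, and variables do not carry over. Pictures are saved under pics/ and viewed, and the job is handed in when it is done.

Besides the shell and the picture viewer there is one more tool, called after ">>>" as name(argument=value, ...), one argument or row to a line, values as JSON. apply_moves: Moves the arm, as the interface text tells. Its arguments: {"type":"object","properties":{"series":{"type":"array"},"grip_force":{"type":"number"}},"required":["series"]}

```bash
mkdir -p pics; ls
cat > h.py <<'E'
import numpy as np, cv2
from bench import sense, optics, hand_in, spotter, r
def shot(n,f=None):
    p=optics.snapshot(n)
    if f: cv2.imwrite('pics/'+f,p['color'])
    return p
def c2w(p,x):
    R=cv2.Rodrigues(np.array(p['rvec'],float))[0]
    return R.T@(np.array(x,float).ravel()-np.array(p['tvec'],float).ravel())
def px2w(p,u,v,z):
    K=np.array(p['intrinsics']);R=cv2.Rodrigues(np.array(p['rvec'],float))[0]
    d=R.T@np.linalg.inv(K)@np.array([u,v,1.]);c=-R.T@np.array(p['tvec'],float).ravel()
    return c+d*(z-c[2])/d[2]
def w2px(p,X):
    return cv2.projectPoints(np.array(X,float).reshape(-1,1,3),np.array(p['rvec'],float),np.array(p['tvec'],float),np.array(p['intrinsics'],float),None)[0].reshape(-1,2)
E
python3 - <<'E'
from h import *
s=sense();print(s);print(r.tip_extent)
p=shot('top','top0.png');q=shot('scene','scene0.png')
for n in ['pin_handle','hole','slot','plate','stand','turntable','mug','spoon','mustard_jar']:
  for P,l in((p,'top'),(q,'sc')):
    try:
      print(n,l,[(np.round(c2w(P,d['xyz']),0),round(d['p'],2)) for d in spotter.search_frame(P,n)[:2]])
    except Exception as e: print(n,e)
print(sense()['time'])
E
```

```text
pics
{'time': 0.0, 'joint_pos': array([ 7.02217314e+01,  7.51404854e+00,  8.53314760e+01, -3.91683989e-04,
        8.72610843e+01, -4.89488642e+00]), 'qd': array([-0.06288749, -0.02632905, -0.04100891,  0.0256146 , -0.02443694,
        0.14307703]), 'joint_efforts': array([ 7.74746459e-04, -5.69386017e+01, -5.00558460e+01, -2.59854332e-04,
        1.46781880e-02,  8.67959528e-06]), 'tool_pos': array([153.92685765, 579.35921385, 241.23440493]), 'tcp_rot': array([-1.79893747e+02, -8.70694041e-03,  1.65116629e+02]), 'ft_force': array([ 0.14790787, -0.01685034,  0.1789312 ]), 'wrist_torque': array([-0.02253119,  0.00260185, -0.01819055]), 'finger_gap': 85.72460809599657}
11.0
pin_handle top [(array([525.,  55., 119.]), 0.48)]
pin_handle sc []
hole top [(array([335.,  46.,  60.]), 0.8)]
hole sc [(array([302.,  11.,  58.]), 0.76)]
slot top [(array([344.,  46.,  57.]), 0.91)]
slot sc []
plate top [(array([345.,  46.,  67.]), 0.7)]
plate sc [(array([303.,   9.,  57.]), 0.72), (array([ 352., -270.,   10.]), 0.71)]
stand top [(array([348.,  44.,  59.]), 0.81)]
stand sc [(array([305.,  11.,  65.]), 0.69)]
turntable top [(array([333.,  43.,  62.]), 0.95), (array([524.,  48., 121.]), 0.45)]
turntable sc [(array([302.,  12.,  62.]), 0.58)]
mug top [(array([ 495., -302.,   20.]), 0.95), (array([333.,  44.,  64.]), 0.39)]
mug sc []
spoon top [(array([ 376., -277.,    3.]), 0.96)]
spoon sc [(array([ 348., -272.,    8.]), 0.86)]
mustard_jar top [(array([479., 266.,  85.]), 0.66)]
mustard_jar sc [(array([463., 261.,  53.]), 0.69), (array([522.,  46., 106.]), 0.63)]
1.0
```

View pics/top0.png

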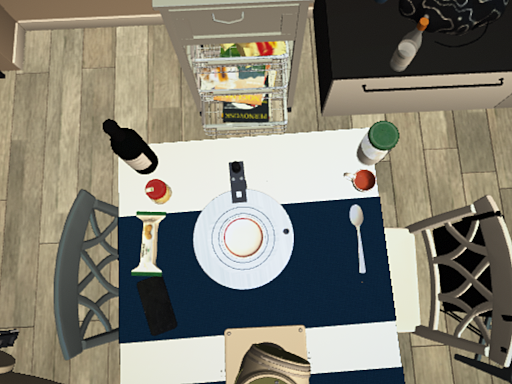

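View pics/scene0.png

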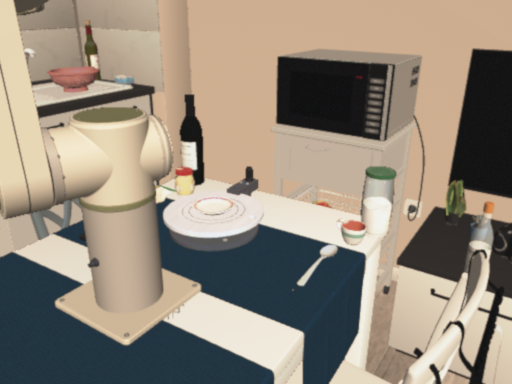

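Run:
```python
from h import *
import pickle
P=[]
p=shot('top','top1.png');P.append(p)
w=shot('wrist','w1.png')
p2=shot('top','top2.png');P.append(p2)
pickle.dump([P,w],open('a.pkl','wb'))
print(sense()['time'],p['intrinsics'],-cv2.Rodrigues(np.array(p['rvec'],float))[0].T@np.array(p['tvec']).ravel())
print(w['intrinsics'],w2px(p,[[154,580,242],[0,0,0],[345,46,60],[461,50,84],[531,52,126]]))
for n,z in(('top1',0),('top2',0)):
  im=cv2.imread(f'pics/{n}.png')[145:300,180:310];cv2.imwrite(f'pics/{n}z.png',cv2.resize(im,None,fx=5,fy=5,interpolation=cv2.INTER_CUBIC)[:600,:])
```

```text
1.15 [[424.65320335   0.         262.02836809]
 [  0.         424.65320335 194.13614874]
 [  0.           0.           1.        ]] [ 226.3977511    -5.56959412 1197.79248098]
[[297.31863964   0.         255.9198162 ]
 [  0.         297.31863964 187.12608328]
 [  0.           0.           1.        ]] [[ -4.84391635 328.81760172]
 [265.98788618 368.58582396]
 [242.58148939 237.33301207]
 [238.98826688 193.25300052]
 [236.31934738 163.85270189]]
```

View pics/top1z.png

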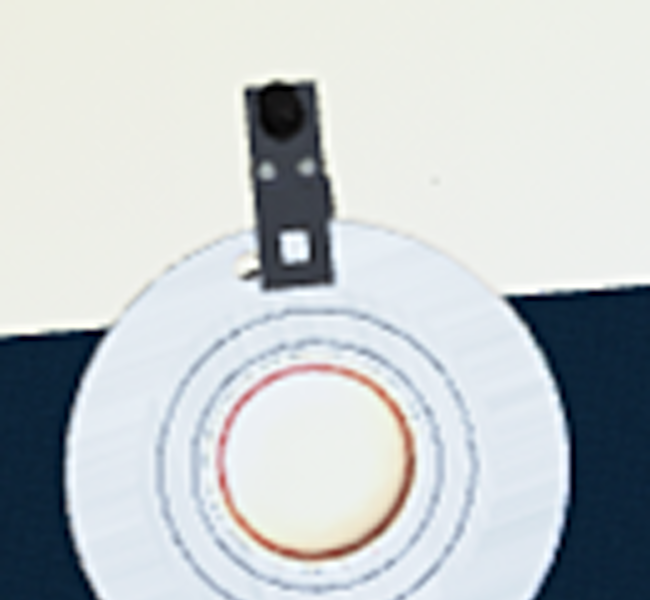

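View pics/top2z.png

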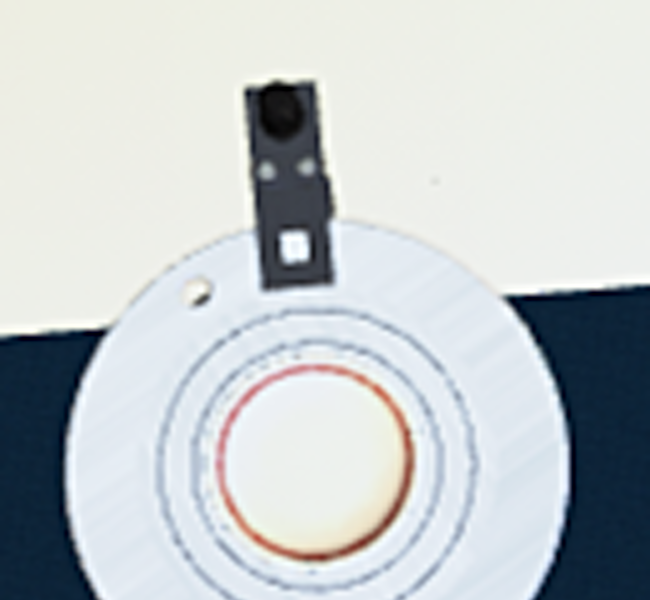

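View pics/w1.png

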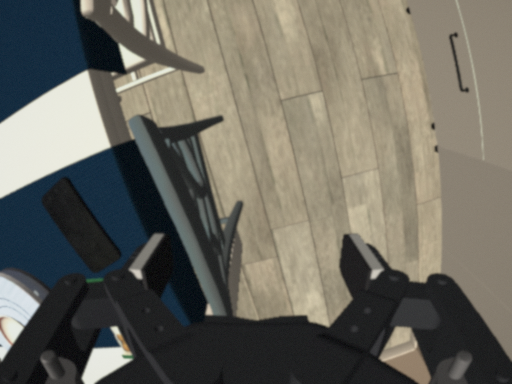

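Run:
```python
from h import *
import pickle
from scipy.optimize import least_squares
P,w=pickle.load(open('a.pkl','rb'));p=P[0]
im=cv2.imread('pics/top1.png')
cz=cv2.resize(im[245:300,180:310],None,fx=5,fy=5,interpolation=cv2.INTER_CUBIC);cv2.imwrite('pics/bz.png',cz)
g=im.astype(int)
# rim points: subpixel along rows/rays from centre where background navy
pts=[]
c=np.array([243.,238.])
gray=cv2.cvtColor(im,cv2.COLOR_BGR2GRAY).astype(np.float32)
for a in np.deg2rad(np.arange(-15,200,5)):
    rr=np.arange(44,58,0.1);xy=c+np.outer(rr,[np.cos(a),np.sin(a)])
    v=cv2.remap(gray,xy[:,0].astype(np.float32)[None],xy[:,1].astype(np.float32)[None],cv2.INTER_LINEAR)[0]
    i=np.where(v<120)[0]
    if len(i): pts.append(xy[i[0]])
pts=np.array(pts);print(len(pts))
cr=lambda u,v:((u+.5)/5-.5+180,(v+.5)/5-.5+145)
obs=np.array([cr(245,87),cr(316,82),cr(262,290),cr(333,284),cr(293,247)])
def model(x):
    a=np.array([np.cos(x[2]),np.sin(x[2])]);b=np.array([-a[1],a[0]])
    o=[(206,20),(206,-20),(94,20),(94,-20),(116,0)]
    return a,b,np.array([[*(x[:2]+u*a+v*b),84] for u,v in o])
def res(x):
    a,b,X=model(x)
    e=(w2px(p,X)-obs).ravel()
    W=np.array([px2w(p,u,v,60) for u,v in pts])
    d=(np.hypot(W[:,0]-x[0],W[:,1]-x[1])-135)/2.7
    return np.r_[e,d*0.5]
s=least_squares(res,[345,46,0.03],loss='soft_l1',f_scale=.5)
print(s.x,np.round(s.fun,2))
a,b,X=model(s.x);print('slot',X[-1],'pin',s.x[:2]+186*a)
pk=w2px(p,[[*(s.x[:2]+186*a),126]]);print(pk,cr(281,110))
```

```text
43
[3.43913583e+02 4.52817464e+01 5.22883971e-02] [-0.35  0.23  0.09 -0.2  -0.23 -0.1   0.5  -0.38  0.3  -0.27  0.07  0.15
  0.18  0.12  0.14 -0.02  0.    0.03  0.    0.03 -0.05 -0.03 -0.06  0.
 -0.08 -0.02 -0.1  -0.14 -0.08 -0.01 -0.09 -0.02 -0.09 -0.06 -0.13 -0.04
 -0.04 -0.04 -0.08 -0.06 -0.09 -0.01 -0.02  0.02  0.02 -0.08  0.02  0.08
 -0.01  0.01  0.07  0.08  0.04]
slot [459.75504221  51.34443691  84.        ] pin [529.65937133  55.00295706]
[[235.19019593 164.40094731]] (235.8, 166.6)
```

Run:
```python
from h import *
import pickle
from scipy.spatial.transform import Rotation as Ro
P,w=pickle.load(open('a.pkl','rb'))
s=sense()
R=cv2.Rodrigues(np.array(w['rvec'],float))[0];C=-R.T@np.array(w['tvec']).ravel()
T=Ro.from_euler('xyz',s['tcp_rot'],degrees=True).as_matrix()
print('cam in tool',T.T@(C-s['tool_pos']),'axes in tool (cols x,y,z)\n',np.round(T.T@R.T,3),C)
```

```text
cam in tool [  69.8697083     1.3522417  -132.47427262] axes in tool (cols x,y,z)
 [[-0.    -0.961 -0.277]
 [ 1.    -0.    -0.001]
 [ 0.001 -0.277  0.961]] [ 86.92913235 599.13028817 374.75246473]
```

>>> apply_moves(
  series=[
    [0,[0.05,-0.05,0],0],
    [0,[0.07,-0.11,0],-0.15],
    [0,[0.1,-0.17,0],-0.3],
    [0,[0.12,-0.22,0],-0.45],
    [0,[0.15,-0.27,0],-0.6],
  ],
)

```text
time: 1.78
tool_pos: [304.4, 308.2, 242.5]
tcp_rot: [179.9, 0.0, 130.5]
ft_force: [1.3, 0.7, 1.3]
finger_gap: -0.1
```

>>> apply_moves(
  series=[
    [0,[0.01,-0.06,0],-0.18],
    [0,[0.03,-0.12,0],-0.36],
    [0,[0.05,-0.18,0],-0.54],
    [0,[0.06,-0.24,0],-0.72],
    [0,[0.07,-0.29,-0.02],-0.9],
  ],
)

```text
time: 2.4
tool_pos: [375.6, 15.8, 224.2]
tcp_rot: [179.7, -0.0, 78.5]
ft_force: [0.9, -0.2, 0.1]
finger_gap: -0.1
```

>>> apply_moves(
  series=[
    [0,[0.01,-0.02,-0.04],-0.18],
    [0,[0.01,-0.04,-0.08],-0.36],
    [0,[0.01,-0.04,-0.12],-0.5],
    [0,[0.01,-0.045,-0.12],-0.5],
  ],
)

```text
time: 2.9
tool_pos: [382.9, -28.9, 101.4]
tcp_rot: [-180.0, 0.2, 49.9]
ft_force: [-0.6, 0.6, 0.5]
finger_gap: 0.1
```

Run:
```python
from h import *
s=sense();print(s['time'],s['tool_pos'],s['tcp_rot'],s['ft_force'])
w=shot('wrist','w2.png');p=shot('top','top3.png')
```

```text
2.9 [382.9067007  -28.85404351 101.40099723] [-1.79991325e+02  1.58662779e-01  4.99343185e+01] [-0.55033748  0.58590993  0.53557135]
```

View pics/w2.png

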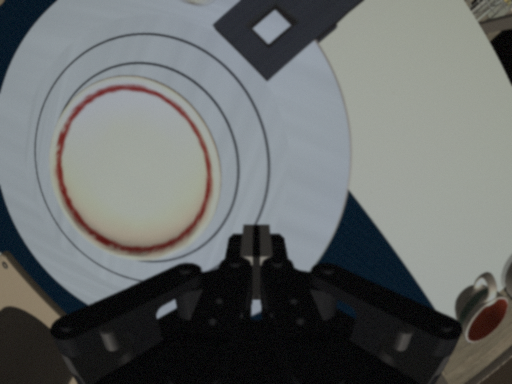

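View pics/top3.png

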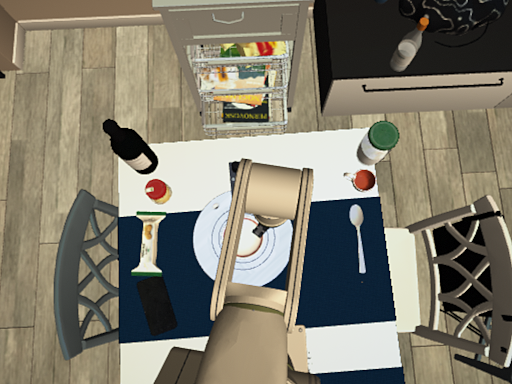

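```bash
cat >> h.py <<'E'
AX=np.array([343.9,45.3]);ARM=0.0523
def wpx(w,X):
    K=np.array(w['intrinsics'],float)
    return cv2.fisheye.projectPoints(np.array(X,float).reshape(-1,1,3),np.array(w['rvec'],float).reshape(3,1),np.array(w['tvec'],float).reshape(3,1),K,np.zeros(4))[0].reshape(-1,2)
def wray(w,u,v,z):
    n=cv2.fisheye.undistortPoints(np.array([[[u,v]]],float),np.array(w['intrinsics'],float),np.zeros(4)).ravel()
    R=cv2.Rodrigues(np.array(w['rvec'],float))[0];c=-R.T@np.array(w['tvec'],float).ravel();d=R.T@np.array([n[0],n[1],1.])
    return c+d*(z-c[2])/d[2]
AZ=np.arange(-180,180,1.0);RR=np.arange(58,138,1.0)
def polar(w,z=60):
    a,rr=np.meshgrid(np.deg2rad(AZ)+ARM,RR)
    X=np.stack([AX[0]+rr*np.cos(a),AX[1]+rr*np.sin(a),np.full_like(a,z)],-1).reshape(-1,3)
    m=wpx(w,X).astype(np.float32).reshape(*a.shape,2)
    # polar relative to the arm: az 0 = slot
    return cv2.remap(w['color'],m[...,0],m[...,1],cv2.INTER_LINEAR,borderValue=(255,0,255))
E
python3 - <<'E'
from h import *
import pickle
L=[]
for i in range(40):
    t=sense()['time'];w=optics.snapshot('wrist');L.append((t,w))
pickle.dump(L,open('b.pkl','wb'))
print(L[0][0],L[-1][0])
rows=[polar(w)[40:78] for t,w in L[::4]]
cv2.imwrite('pics/pol1.png',cv2.resize(np.vstack(rows),(720,570)))
E
```

```text
3.0 4.95
```

View pics/pol1.png

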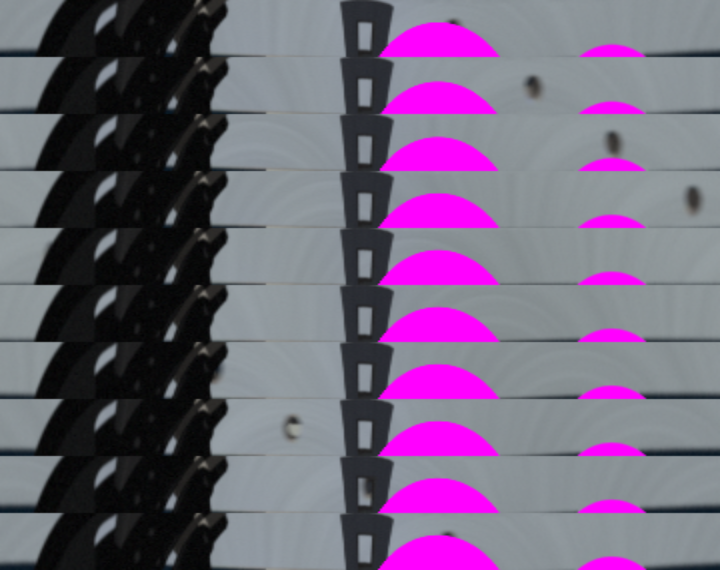

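Run:
```python
from h import *
import pickle
L=pickle.load(open('b.pkl','rb'))
T=[];H=[];E=[]
RR[:]=RR
import h
h.RR=np.arange(100,150,0.5)
for t,w in L:
    P=cv2.cvtColor(polar(w),cv2.COLOR_BGR2GRAY).astype(float)
    k=[i for i,a in enumerate(AZ) if a in(168,170,172,-176,-172)]
    e=[]
    for i in k:
        c=P[:,i];d=np.diff(cv2.GaussianBlur(c.reshape(-1,1),(1,5),1).ravel());j=np.argmin(d[40:])+40;e.append(h.RR[j])
    T.append(t);E.append(np.median(e))
T=np.array(T);E=np.array(E)
print(np.c_[T,E].tolist())
from scipy.optimize import curve_fit
f=lambda t,a,b,c,o:a+b*np.cos(o*t)+c*np.sin(o*t)
q,_=curve_fit(f,T,E,[135,1,1,3.45]);print(q,np.hypot(q[1],q[2]),np.std(E-f(T,*q)),'phase of max t',np.arctan2(q[2],q[1])/q[3])
```

```text
[[3.0, 131.5], [3.05, 132.0], [3.1, 132.5], [3.15, 133.0], [3.2, 133.5], [3.25, 134.0], [3.3, 134.0], [3.35, 134.5], [3.4, 135.0], [3.45, 135.0], [3.5, 135.5], [3.55, 136.0], [3.6, 136.0], [3.65, 136.0], [3.7, 136.0], [3.75, 135.5], [3.8, 135.5], [3.85, 135.5], [3.9, 134.5], [3.95, 134.5], [4.0, 134.0], [4.05, 133.5], [4.1, 133.0], [4.15, 132.5], [4.2, 132.5], [4.25, 132.0], [4.3, 131.5], [4.35, 131.0], [4.4, 131.0], [4.45, 130.5], [4.5, 130.5], [4.55, 130.5], [4.6, 130.5], [4.65, 130.5], [4.7, 131.0], [4.75, 131.0], [4.8, 131.5], [4.85, 132.0], [4.9, 132.5], [4.95, 132.5]]
[1.33195467e+02 2.69156641e+00 2.60338886e-02 3.45680327e+00] 2.6916923131963855 0.16605776649586518 phase of max t 0.002797987280889983
```

>>> apply_moves(
  series=[
    [0,[0.002,0,-0.015],0],
    [0,[0.002,0,-0.026],0],
    [0,[0.002,0,-0.027],0],
    [0,[0.002,0,-0.027],0],
  ],
)

```text
time: 5.5
tool_pos: [387.4, -29.1, 76.9]
tcp_rot: [179.7, 0.0, 49.9]
ft_force: [-0.7, -0.2, 0.5]
finger_gap: -0.3
```

>>> apply_moves(
  series=[
    [0,[0,0,-0.0005],0],
    [0,[0,0,-0.001],0],
  ],
)

```text
time: 5.75
tool_pos: [387.7, -29.2, 76.2]
tcp_rot: [179.7, -0.0, 49.9]
ft_force: [0.0, 1.0, -0.7]
finger_gap: 0.2
```

Run:
```python
from h import *
for i in range(12):
    s=sense();print(round(s['time'],2),np.round(s['tool_pos'],1),np.round(s['ft_force'],2));w=optics.snapshot('wrist')
cv2.imwrite('pics/w3.png',w['color'])
```

```text
5.75 [387.7 -29.2  76.2] [ 0.03  1.04 -0.72]
5.8 [387.6 -29.2  76.1] [-1.05  0.29 -0.71]
5.85 [387.5 -29.2  76.1] [-0.17  0.42 -0.2 ]
5.9 [387.5 -29.2  76.1] [-0.9   0.42  0.52]
5.95 [387.5 -29.2  76.1] [-0.22  0.07 -0.26]
6.0 [387.5 -29.2  76. ] [-1.11 -0.28 -0.96]
6.05 [387.5 -29.2  76. ] [ 0.16 -0.51 -0.87]
6.1 [387.5 -29.2  76. ] [-1.06  0.15  0.92]
6.15 [387.4 -29.1  76. ] [-0.23 -0.45  0.61]
6.2 [387.4 -29.1  75.9] [-0.61 -0.33 -0.34]
6.25 [387.4 -29.1  75.9] [ 0.41  0.35 -0.09]
6.3 [387.4 -29.1  75.9] [ 0.88  0.95 -0.36]
```

View pics/w3.png

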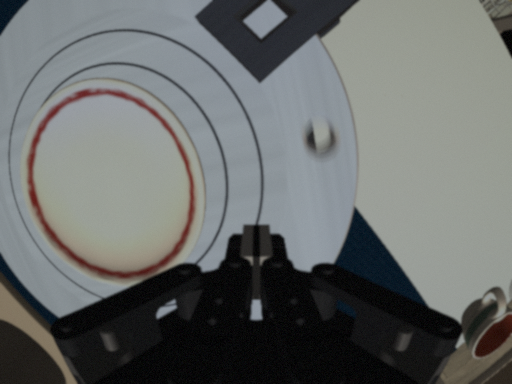

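>>> apply_moves(
  series=[
    [0,[0,0,-0.001],0],
    [0,[0,0,-0.002],0],
    [0,[0,0,-0.003],0],
    [0,[0,0,-0.003],0],
    [0,[0,0,-0.003],0],
  ],
)

```text
time: 6.98
tool_pos: [387.4, -29.1, 72.9]
tcp_rot: [179.7, 0.0, 49.9]
ft_force: [-0.0, -0.8, 0.0]
finger_gap: -0.1
```

>>> apply_moves(
  series=[
    [0,[0,0,-0.0003],0],
    [0,[0,0,-0.0006],0],
    [0,[0,0,-0.0009],0],
    [0,[0,0,-0.0009],0],
  ],
)

```text
time: 7.48
tool_pos: [387.4, -29.1, 72.0]
tcp_rot: [179.7, 0.0, 49.9]
ft_force: [-0.6, 0.2, 0.1]
finger_gap: -0.4
```

```bash
cat > mon.py <<'E'
from h import *
import sys
n=int(sys.argv[1]);F=[];Z=[];A=[];T=[]
for i in range(n):
    s=sense();w=optics.snapshot('wrist');F.append(s['ft_force']);Z.append(s['tool_pos'][2]);T.append(s['time'])
    P=cv2.cvtColor(polar(w,61),cv2.COLOR_BGR2GRAY).astype(float)
    # local-contrast at r 112..122
    ring=P[52:64];ref=np.median(P[66:70],axis=0)
    col=ref-ring.min(0)
    ok=((AZ>-65)&(AZ<-14))|((AZ>75)&(AZ<160))
    col[~ok]=0;col=cv2.GaussianBlur(col.reshape(1,-1),(9,1),2).ravel()
    j=col.argmax();A.append(AZ[j] if col[j]>18 else np.nan)
print('t',T[0],'F',np.round(np.mean(F,0),2),'xyz',np.round(s['tool_pos'],1),'Z',np.round(Z[::3],2))
print('az',A)
cv2.imwrite('pics/last.png',w['color'])
if len(sys.argv)>2: cv2.imwrite('pics/'+sys.argv[2],w['color'])
E
python3 mon.py 20
```

```text
t 7.475 F [ 0.06 -0.08 -0.11] xyz [387.4 -29.2  72. ] Z [71.97 72.02 72.02 72.   72.03 72.01 72.02]
az [nan, nan, nan, nan, nan, nan, nan, nan, nan, nan, nan, nan, np.float64(-62.0), np.float64(-56.0), np.float64(-47.0), np.float64(-39.0), np.float64(-30.0), np.float64(-21.0), np.float64(-16.0), nan]
```

>>> apply_moves(
  series=[
    [0,[0,0,-0.0002],0],
    [0,[0,0,-0.0004],0],
    [0,[0,0,-0.0006],0],
    [0,[0,0,-0.0008],0],
    [0,[0,0,-0.0008],0],
  ],
)

```text
time: 9.1
tool_pos: [387.3, -29.1, 71.2]
tcp_rot: [179.7, 0.0, 49.9]
ft_force: [-0.1, -0.4, 0.4]
finger_gap: 0.0
```

```bash
python3 mon.py 20
```

```text
t 9.1 F [-0.01 -0.06  0.24] xyz [387.5 -29.1  71.3] Z [71.17 71.21 71.24 71.22 71.21 71.2  71.26]
az [nan, nan, nan, nan, nan, np.float64(157.0), nan, nan, nan, nan, nan, nan, nan, nan, nan, nan, nan, nan, nan, nan]
```

>>> apply_moves(
  series=[
    [0,[0,0,-0.0003],0],
    [0,[0,0,-0.0005],0],
    [0,[0,0,-0.0005],0],
  ],
)

```text
time: 10.48
tool_pos: [387.7, -29.1, 70.9]
tcp_rot: [179.7, -0.0, 49.9]
ft_force: [0.3, 0.4, 0.9]
finger_gap: -0.2
```

```bash
python3 mon.py 24
```

```text
t 10.475 F [0.32 0.34 0.88] xyz [387.5 -29.1  70.8] Z [70.91 70.82 70.79 70.76 70.75 70.74 70.74 70.75]
az [np.float64(-26.0), np.float64(-22.0), np.float64(-19.0), np.float64(-17.0), np.float64(-16.0), nan, nan, nan, nan, nan, nan, nan, nan, nan, nan, nan, nan, nan, nan, nan, nan, nan, nan, nan]
```

```bash
python3 -c "
import cv2;i=cv2.imread('pics/last.png');cv2.imwrite('pics/lz.png',cv2.resize(i[0:200,150:400],None,fx=3,fy=3,interpolation=cv2.INTER_CUBIC))"
```

```text
(no output)
```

View pics/lz.png

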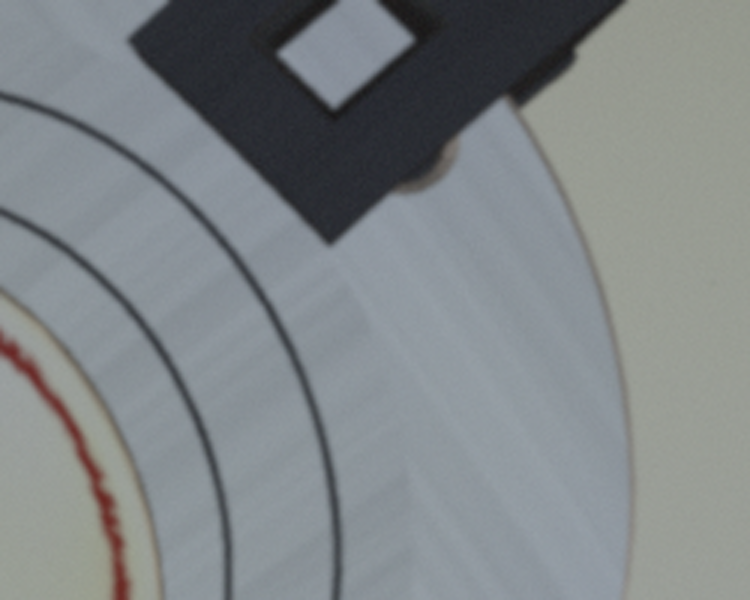

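```bash
cat >> h.py <<'E'
def rect(w,z,s=6,r0=70,r1=145,t=60):
    # arm frame top-down at height z; columns = tangential (right = -t (cw side)), rows = radius outward up
    rr=np.arange(r1,r0,-1/s);tt=np.arange(t*.5,-t,-1/s)
    Tm,Rm=np.meshgrid(tt,rr);a=np.array([np.cos(ARM),np.sin(ARM)]);b=np.array([-a[1],a[0]])
    X=np.stack([AX[0]+Rm*a[0]+Tm*b[0],AX[1]+Rm*a[1]+Tm*b[1],np.full_like(Rm,z)],-1).reshape(-1,3)
    m=wpx(w,X).astype(np.float32).reshape(*Rm.shape,2)
    im=cv2.remap(w['color'],m[...,0],m[...,1],cv2.INTER_CUBIC)
    f=lambda R,T:(int((t*.5-T)*s),int((r1-R)*s))
    return im,f
E
python3 - <<'E'
from h import *
s=sense();w=optics.snapshot('wrist');print(s['time'])
im,f=rect(w,62)
for a,c in((-10,(0,0,255)),(-12,(0,255,0)),(-14,(255,0,0))):
    x=np.deg2rad(a);cv2.circle(im,f(116*np.cos(x),116*np.sin(x)),int(9.8*6),c,1)
cv2.imwrite('pics/r1.png',im)
im,f=rect(w,84)
cv2.rectangle(im,f(125,6.7),f(107,-6.7),(0,0,255),1);cv2.rectangle(im,f(206,20),f(94,-20),(0,255,0),1)
cv2.imwrite('pics/r2.png',im)
E
```

```text
11.675
```

View pics/r1.png

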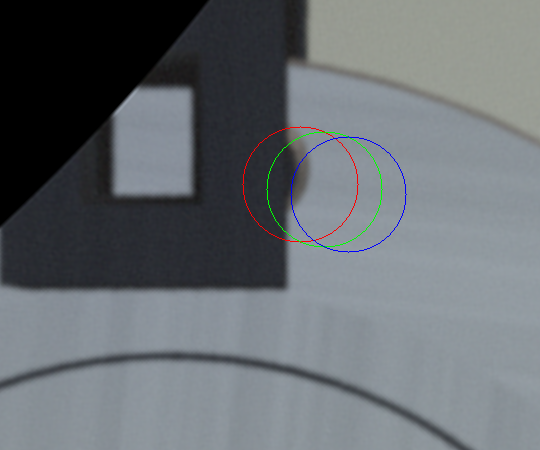

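View pics/r2.png

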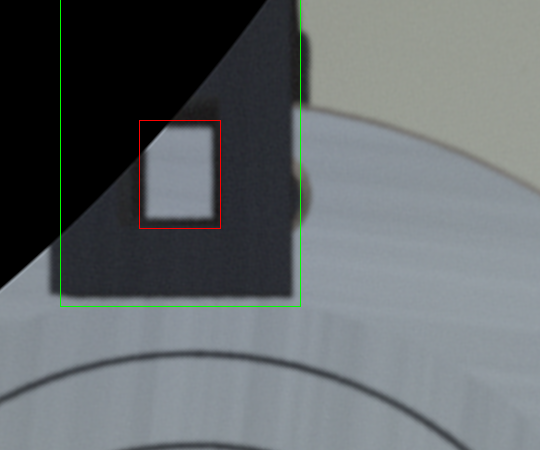

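>>> apply_moves(
  series=[
    [0,[0,0,-0.0003],0],
    [0,[0,0,-0.0003],0],
  ],
)

```text
time: 11.98
tool_pos: [387.5, -29.2, 70.5]
tcp_rot: [179.7, -0.0, 49.9]
ft_force: [0.4, -0.3, 1.8]
finger_gap: -0.1
```

```bash
python3 mon.py 8
```

```text
t 11.975 F [ 0.3  -0.21  1.64] xyz [387.5 -29.2  70.5] Z [70.53 70.51 70.52]
az [nan, nan, nan, nan, nan, nan, nan, nan]
```

>>> apply_moves(
  series=[
    [0,[0.0016,0.001,-0.0002],0.02],
    [0,[0.0032,0.002,-0.0002],0.04],
    [0,[0.0048,0.0031,-0.0002],0.07],
    [0,[0.0064,0.0042,-0.0002],0.09],
    [0,[0.008,0.0053,-0.0002],0.11],
  ],
)

```text
time: 13.0
tool_pos: [395.7, -23.8, 70.4]
tcp_rot: [179.7, -0.0, 56.3]
ft_force: [1.2, -0.9, 2.2]
finger_gap: -0.0
```

```bash
python3 mon.py 6
cat > lk.py <<'E'
from h import *
import sys
w=optics.snapshot('wrist');s=sense();print(s['time'],np.round(s['tool_pos'],1),np.round(s['tcp_rot'],1))
im,f=rect(w,84);cv2.rectangle(im,f(125,6.7),f(107,-6.7),(0,0,255),1);
im2,f=rect(w,62)
a=np.hstack([im,im2]);cv2.imwrite('pics/'+sys.argv[1],cv2.resize(a,None,fx=.74,fy=.74,interpolation=cv2.INTER_AREA))
cv2.imwrite('pics/raw_'+sys.argv[1],w['color'])
E
python3 lk.py l1.png
```

```text
t 13.0 F [ 0.92 -0.9   2.34] xyz [395.6 -23.9  70.3] Z [70.38 70.35]
az [nan, nan, nan, nan, nan, nan]
13.35 [395.5 -23.9  70.4] [179.7   0.   56.2]
```

View pics/l1.png

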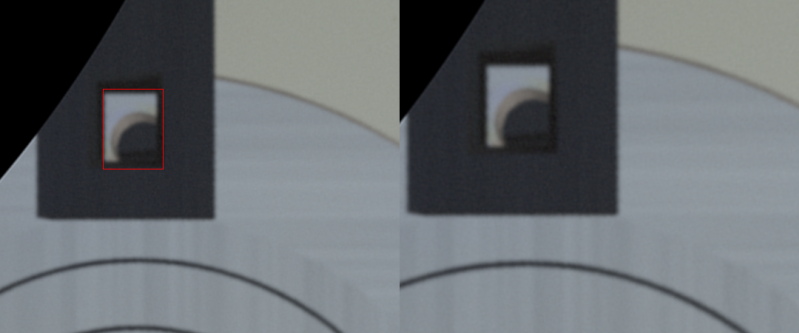

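Run:
```python
import cv2
i=cv2.imread('pics/raw_l1.png');cv2.imwrite('pics/l1z.png',cv2.resize(i[0:75,180:280],None,fx=8,fy=8,interpolation=cv2.INTER_CUBIC))
```

```text
(no output)
```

View pics/l1z.png

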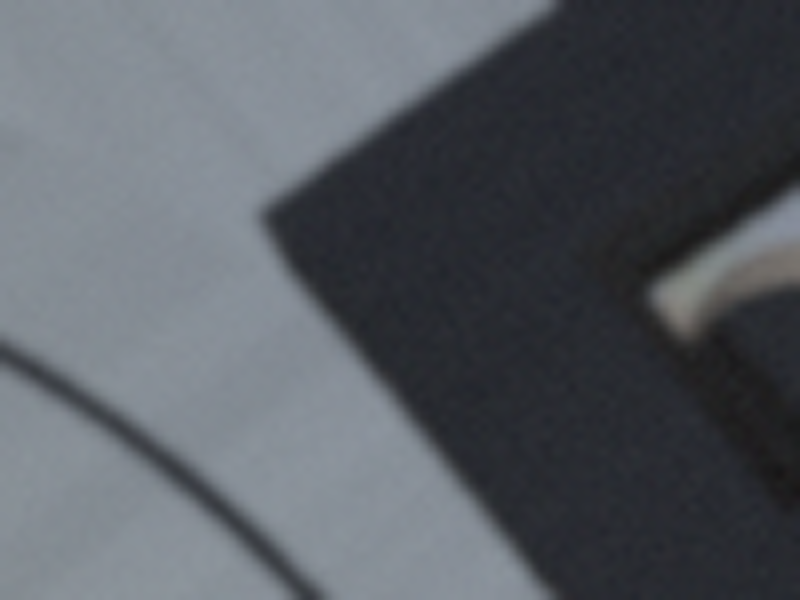

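```bash
cat > ov.py <<'E'
from h import *
import sys
w=optics.snapshot('wrist');s=sense();print(s['time'],np.round(s['tool_pos'],1))
dR,dT=float(sys.argv[2]),float(sys.argv[3]);angs=[float(x) for x in sys.argv[4:]]
a=np.array([np.cos(ARM),np.sin(ARM)]);b=np.array([-a[1],a[0]])
def W(R,T,z): return [*(AX+(R+dR)*a+(T+dT)*b),z]
cen=wpx(w,[W(116,0,84)])[0];x0,y0=max(0,int(cen[0])-45),max(0,int(cen[1])-35)
S=8;im=cv2.resize(w['color'][y0:y0+70,x0:x0+90],None,fx=S,fy=S,interpolation=cv2.INTER_CUBIC)
def draw(pts,c): 
    q=((wpx(w,pts)-[x0,y0]+.5)*S-.5).astype(np.int32);cv2.polylines(im,[q],True,c,1,cv2.LINE_AA)
for z,c in((84,(0,0,255)),(72,(0,0,160))): draw([W(R,T,z) for R,T in((107,6.7),(125,6.7),(125,-6.7),(107,-6.7))],c)
draw([W(R,T,84) for R,T in((94,20),(206,20),(206,-20),(94,-20))],(0,255,0))
ph=np.linspace(0,2*np.pi,60)
for k,A in enumerate(angs):
    A=np.deg2rad(A);cols=[(255,255,0),(255,0,255),(0,255,255)]
    for rad,z in((9.8,61.8),(7.8,59.8),(7.8,47.8)):
        draw([W(116*np.cos(A)+rad*np.cos(p),116*np.sin(A)+rad*np.sin(p),z) for p in ph],tuple(int(v*(1 if rad>8 else .6)) for v in cols[k]))
cv2.imwrite('pics/'+sys.argv[1],im)
E
python3 ov.py o1.png 2.0 1.6 -1.5
```

```text
13.4 [395.5 -23.9  70.3]
```

View pics/o1.png

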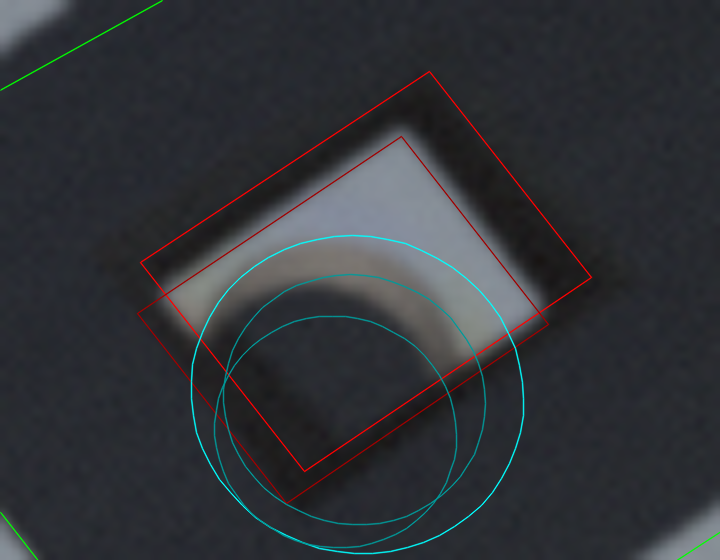

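>>> apply_moves(
  series=[
    [0,[0.0005,0.0004,0],0.007],
    [0,[0.001,0.0008,0],0.015],
    [0,[0.001,0.0008,0],0.015],
  ],
)

```text
time: 13.78
tool_pos: [396.6, -23.1, 70.4]
tcp_rot: [179.7, -0.0, 57.1]
ft_force: [0.8, -1.4, 2.8]
finger_gap: 0.1
```

```bash
python3 ov.py o2.png 2.0 1.6 0; python3 mon.py 4
```

```text
13.825 [396.6 -23.2  70.4]
t 13.825 F [ 0.27 -1.38  2.87] xyz [396.6 -23.2  70.4] Z [70.38 70.38]
az [nan, nan, nan, nan]
```

View pics/o2.png

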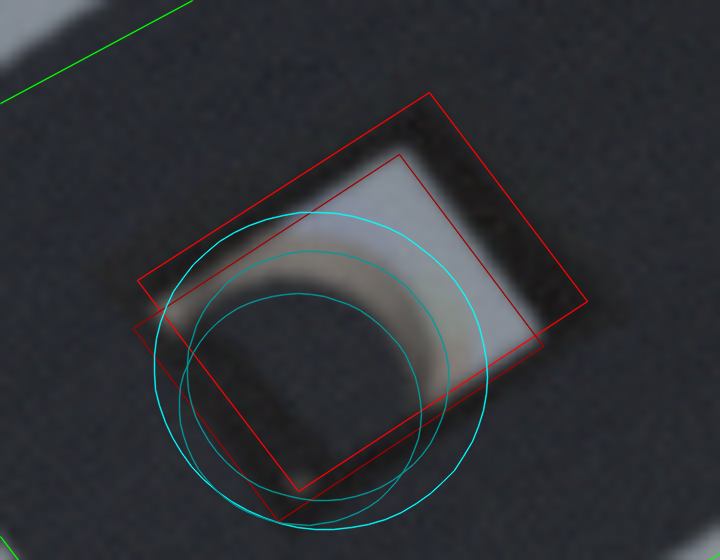

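>>> apply_moves(
  series=[
    [0,[0,0,0.0006],0],
    [0,[0,0,0.0012],0],
    [0,[0,0,0.003],0],
    [0,[0,0,0.01],0],
    [0,[0,0,0.03],0],
  ],
)

```text
time: 14.65
tool_pos: [395.5, -22.9, 100.0]
tcp_rot: [179.8, 0.1, 57.0]
ft_force: [-0.2, 0.4, 0.3]
finger_gap: 0.0
```

```bash
python3 ov.py o3.png 2.0 1.6 0; python3 mon.py 6
```

```text
14.7 [397.7 -23.3 103.4]
t 14.7 F [0.59 0.07 0.11] xyz [396.2 -23.1  99.8] Z [103.39 100.68]
az [np.float64(-62.0), np.float64(-62.0), np.float64(-62.0), np.float64(-62.0), np.float64(-62.0), np.float64(-63.0)]
```

View pics/o3.png

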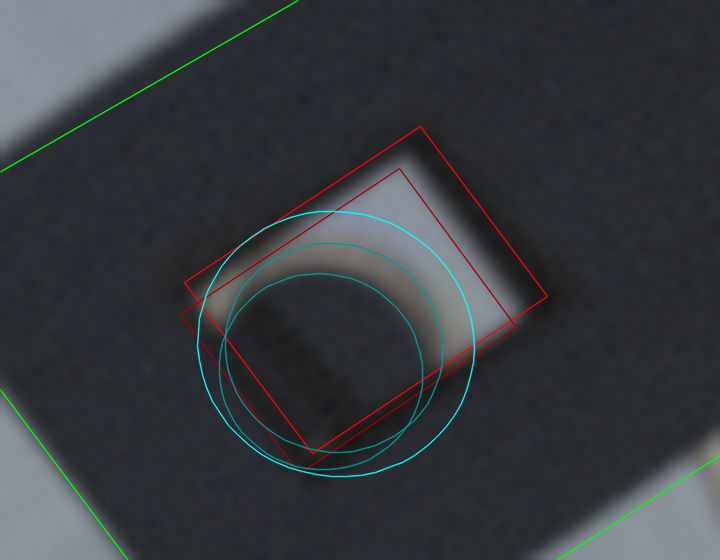

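View pics/last.png

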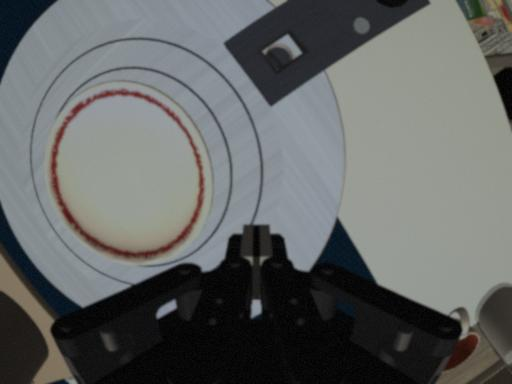

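>>> apply_moves(
  series=[
    [0.5,[0.01,0.015,0.03],-0.18],
    [0.5,[0.03,0.035,0.06],-0.36],
    [0.5,[0.05,0.055,0.08],-0.54],
    [0.5,[0.06,0.07,0.08],-0.72],
    [0.5,[0.065,0.076,0.08],-0.9],
  ],
)

```text
time: 15.62
tool_pos: [461.3, 53.8, 179.1]
tcp_rot: [179.8, 0.1, 5.2]
ft_force: [-0.8, 0.4, 0.2]
finger_gap: 42.8
```

>>> apply_moves(
  series=[
    [0.5,[0,0,0],-0.04],
    [0.5,[0,0,0],-0.04],
    [0.5,[0,0,0],-0.04],
  ],
)

```text
time: 16.0
tool_pos: [461.0, 53.7, 178.6]
tcp_rot: [179.8, 0.1, 3.0]
ft_force: [-0.3, -1.1, -1.3]
finger_gap: 42.9
```

Run:
```python
from h import *
w=shot('wrist','w5.png');s=sense();print(s['time'],s['tool_pos'],s['tcp_rot'],s['finger_gap'])
a=np.array([np.cos(ARM),np.sin(ARM)]);b=np.array([-a[1],a[0]])
W=lambda R,T,z:[*(AX+(R+2)*a+(T+1.6)*b),z]
ph=np.linspace(0,6.28,40)
S=4;x0,y0=150,80
im=cv2.resize(w['color'][y0:y0+150,x0:x0+200],None,fx=S,fy=S,interpolation=cv2.INTER_CUBIC)
def draw(pts,c):
    q=((wpx(w,pts)-[x0,y0]+.5)*S-.5).astype(np.int32);cv2.polylines(im,[q],True,c,1,cv2.LINE_AA)
draw([W(R,T,84) for R,T in((94,20),(206,20),(206,-20),(94,-20))],(0,255,0))
draw([W(R,T,84) for R,T in((107,6.7),(125,6.7),(125,-6.7),(107,-6.7))],(0,0,255))
draw([W(186+11*np.cos(p),11*np.sin(p),126) for p in ph],(0,255,255))
draw([W(186+13*np.cos(p),13*np.sin(p),84) for p in ph],(255,0,255))
draw([W(116+9.8*np.cos(p),9.8*np.sin(p),61.8) for p in ph],(255,255,0))
cv2.imwrite('pics/p5.png',im)
```

```text
16.05 [461.04859751  53.66461248 178.76601399] [1.79765125e+02 9.61112691e-02 2.93902617e+00] 42.44783536249892
```

View pics/w5.png

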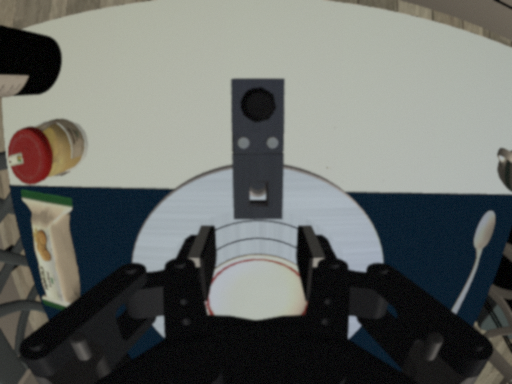

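View pics/p5.png

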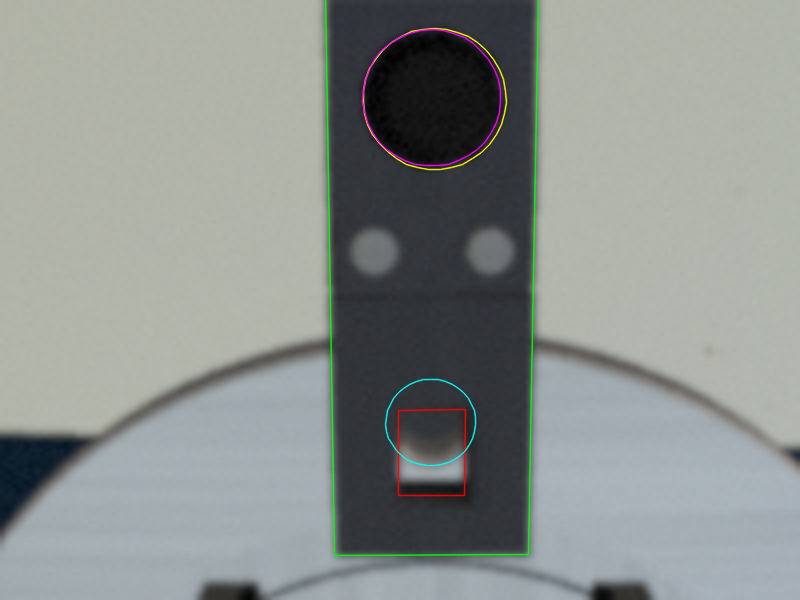

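>>> apply_moves(
  series=[
    [0.6,[0.035,0.0015,0],0],
    [0.6,[0.0705,0.003,0],0],
    [0.6,[0.0705,0.003,0],0],
    [0.6,[0.0705,0.003,-0.03],0],
    [0.6,[0.0705,0.003,-0.04],0],
  ],
)

```text
time: 16.68
tool_pos: [529.7, 56.6, 136.9]
tcp_rot: [179.8, 0.3, 3.0]
ft_force: [-0.1, 0.3, -0.2]
finger_gap: 51.1
```

Run:
```python
from h import *
w=shot('wrist','w6.png');s=sense();print(s['time'],s['tool_pos'],s['tcp_rot'],s['finger_gap'])
```

```text
16.725 [529.41484113  56.57119285 136.16277337] [179.77483664   0.33682136   2.94747208] 51.038445385794404
```

View pics/w6.png

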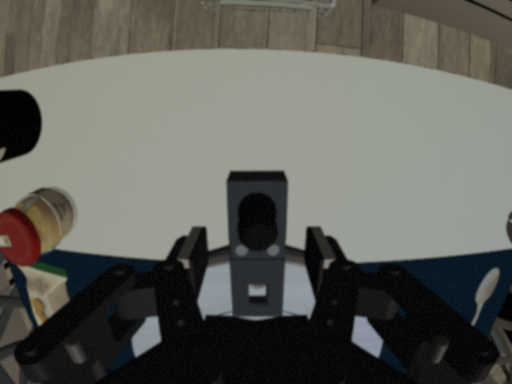

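>>> apply_moves(
  series=[
    [0.6,[0.002,0,-0.015],0],
    [0.6,[0.002,0,-0.03],0],
    [0.6,[0.002,0,-0.03],0],
  ],
)

```text
time: 17.1
tool_pos: [530.1, 56.6, 104.4]
tcp_rot: [179.8, 0.5, 3.0]
ft_force: [-0.2, -0.5, 0.3]
finger_gap: 51.1
```

>>> apply_moves(
  series=[
    [0.2,[0,0,0],0],
    [0.1,[0,0,0],0],
    [0,[0,0,0],0],
    [0,[0,0,0],0],
    [0,[0,0,0],0],
  ],
  grip_force=25,
)

```text
time: 17.73
tool_pos: [530.5, 56.6, 104.9]
tcp_rot: [179.8, 0.5, 3.0]
ft_force: [0.9, -0.7, 2.1]
finger_gap: 21.0
```

Run:
```python
from h import *
w=shot('wrist','w7.png');s=sense();print(s['time'],s['tool_pos'],s['tcp_rot'],s['finger_gap'],s['ft_force'])
```

```text
17.775 [530.50992611  56.57426913 104.88579075] [179.78081183   0.45988469   2.95375015] 20.68660289525218 [-0.45557202 -0.40022686  2.45332373]
```

View pics/w7.png

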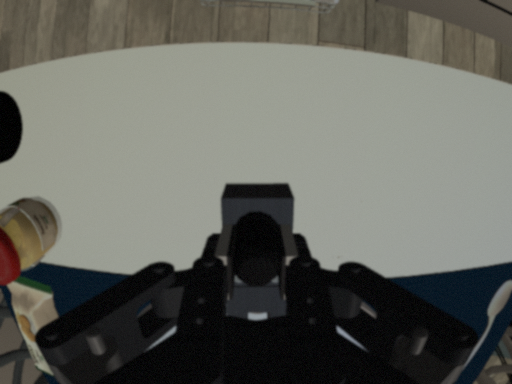

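>>> apply_moves(
  series=[
    [0,[0,0,0.008],0],
    [0,[0,0,0.02],0],
    [0,[0,0,0.035],0],
    [0,[0,0,0.05],0],
    [0,[0,0,0.058],0],
  ],
)

```text
time: 18.4
tool_pos: [531.3, 56.6, 164.8]
tcp_rot: [179.8, 0.3, 3.0]
ft_force: [0.6, 0.5, -0.8]
finger_gap: 21.1
```

>>> apply_moves(
  series=[
    [0,[-0.015,-0.001,0],0],
    [0,[-0.035,-0.002,0],0],
    [0,[-0.055,-0.003,0],0],
    [0,[-0.07,-0.0037,0],0],
    [0,[-0.07,-0.0037,0],0],
  ],
)

```text
time: 19.02
tool_pos: [460.8, 52.9, 165.0]
tcp_rot: [179.8, 0.3, 3.0]
ft_force: [-1.0, -0.8, -0.8]
finger_gap: 20.9
```

Run:
```python
from h import *
w=shot('wrist','w8.png');p=shot('scene','s8.png')
s=sense();print(s['time'],s['tool_pos'],s['tcp_rot'],s['finger_gap'],s['ft_force'])
cv2.imwrite('pics/w8z.png',cv2.resize(w['color'][150:350,150:370],None,fx=3,fy=3,interpolation=cv2.INTER_CUBIC))
cv2.imwrite('pics/s8z.png',cv2.resize(p['color'][120:270,130:330],None,fx=4,fy=4,interpolation=cv2.INTER_CUBIC))
```

```text
19.125 [461.74074686  52.89225375 165.13132676] [179.7745858    0.2827857    2.94986045] 20.72394577638777 [-1.13520217 -0.54790795 -0.3500493 ]
```

View pics/w8z.png

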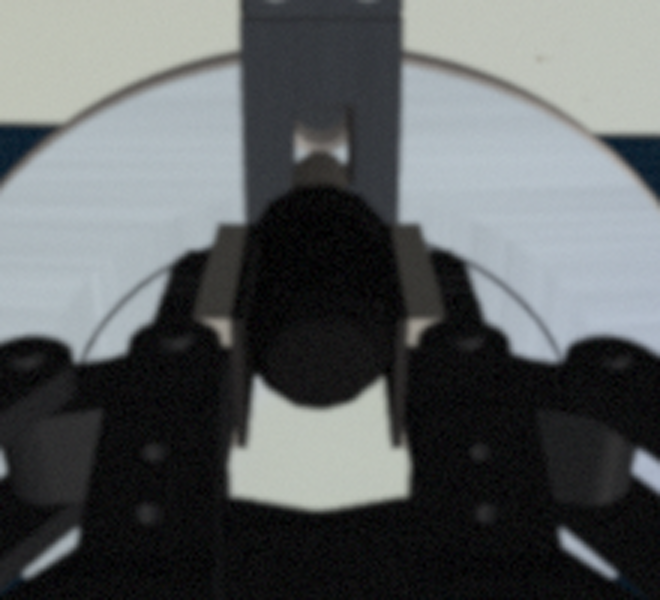

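View pics/s8z.png

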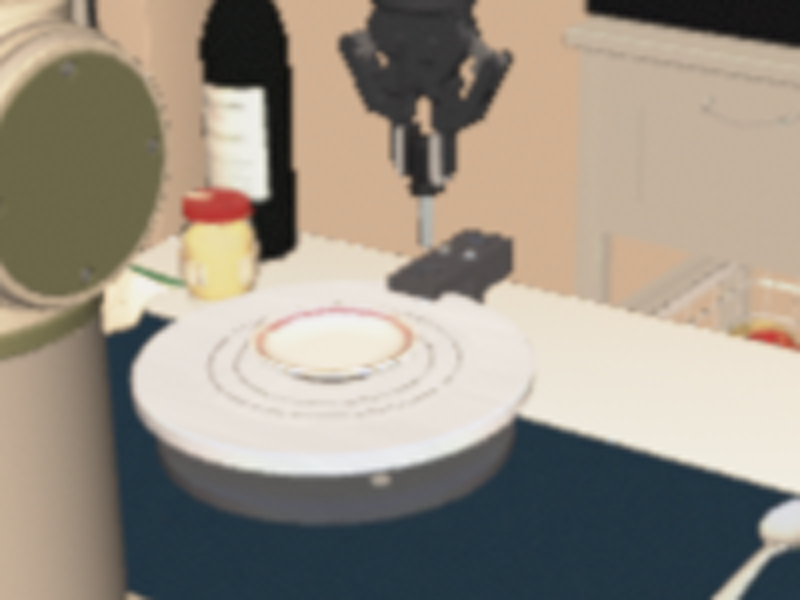

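>>> apply_moves(
  series=[
    [0,[-0.001,0,-0.004],0],
    [0,[-0.001,0,-0.008],0],
    [0,[-0.001,0,-0.012],0],
    [0,[-0.001,0,-0.012],0],
  ],
)

```text
time: 19.62
tool_pos: [460.4, 52.9, 152.5]
tcp_rot: [179.8, 0.4, 2.9]
ft_force: [0.6, 0.3, -1.2]
finger_gap: 21.1
```

Run:
```python
from h import *
w=shot('wrist','w9.png')
s=sense();print(s['time'],s['tool_pos'],s['tcp_rot'],s['ft_force'])
cv2.imwrite('pics/w9z.png',cv2.resize(w['color'][150:290,180:340],None,fx=4,fy=4,interpolation=cv2.INTER_CUBIC))
```

```text
19.675 [460.58092959  52.88020133 152.77145538] [179.77529251   0.32403237   2.95256179] [ 0.24799969 -0.01631971 -0.67331865]
```

View pics/w9z.png

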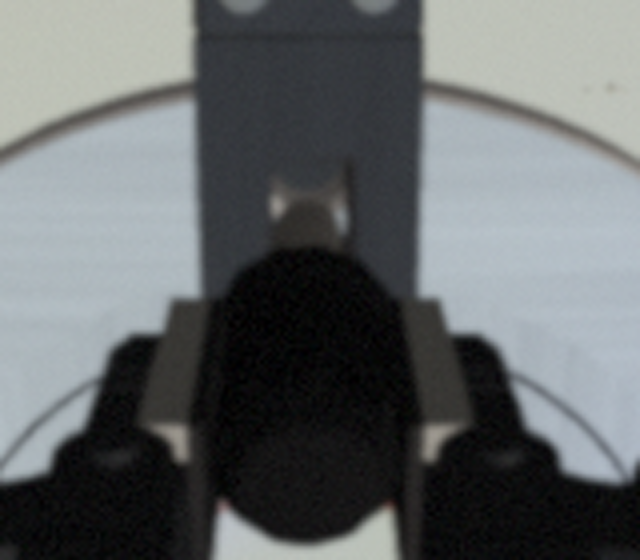

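>>> apply_moves(
  series=[
    [0,[0,0,-0.002],0],
    [0,[0,0,-0.004],0],
    [0,[0,0,-0.006],0],
    [0,[0,0,-0.008],0],
    [0,[0,0,-0.008],0],
  ],
)

```text
time: 20.3
tool_pos: [460.4, 52.9, 144.6]
tcp_rot: [179.8, 0.3, 3.0]
ft_force: [-0.7, -0.1, -0.8]
finger_gap: 20.8
```

```bash
python3 mon.py 4|head -1
```

```text
t 20.3 F [-0.46 -0.39 -0.87] xyz [460.6  52.9 144.9] Z [144.56 144.85]
```

>>> apply_moves(
  series=[
    [0,[0,0,-0.0025],0],
    [0,[0,0,-0.005],0],
    [0,[0,0,-0.0075],0],
    [0,[0,0,-0.01],0],
    [0,[0,0,-0.0125],0],
  ],
)

```text
time: 21.12
tool_pos: [460.6, 52.9, 132.2]
tcp_rot: [179.8, 0.3, 2.9]
ft_force: [-0.4, -0.1, -0.4]
finger_gap: 21.0
```

```bash
python3 mon.py 4|head -1
```

```text
t 21.125 F [-0.08 -0.37 -0.9 ] xyz [460.5  52.9 132.2] Z [132.16 132.18]
```

Bottom ≈ 67 mm, no contact. Now gently into the hole.

>>> apply_moves(
  series=[
    [0,[0,0,-0.0015],0],
    [0,[0,0,-0.003],0],
    [0,[0,0,-0.0045],0],
    [0,[0,0,-0.006],0],
  ],
)

```text
time: 21.82
tool_pos: [460.6, 52.9, 126.2]
tcp_rot: [179.8, 0.3, 3.0]
ft_force: [0.3, -0.4, -0.4]
finger_gap: 20.9
```

```bash
python3 mon.py 4|head -1
```

```text
t 21.825 F [-0.15 -0.32 -0.89] xyz [460.5  52.9 126.2] Z [126.22 126.2 ]
```

>>> apply_moves(
  series=[
    [0,[0,0,-0.001],0],
    [0,[0,0,-0.002],0],
    [0,[0,0,-0.003],0],
    [0,[0,0,-0.004],0],
  ],
)

```text
time: 22.52
tool_pos: [460.6, 52.9, 122.2]
tcp_rot: [179.8, 0.3, 2.9]
ft_force: [-0.2, 0.0, -0.5]
finger_gap: 21.0
```

```bash
python3 mon.py 4|head -1
```

```text
t 22.525 F [-0.15 -0.26 -0.57] xyz [460.5  52.9 122.2] Z [122.22 122.2 ]
```

Bottom ≈ 57 mm, below the hole's top, with no push-back.

>>> apply_moves(
  series=[
    [0,[0,0,-0.0015],0],
    [0,[0,0,-0.003],0],
    [0,[0,0,-0.0045],0],
    [0,[0,0,-0.006],0],
  ],
)

```text
time: 23.22
tool_pos: [460.5, 52.9, 116.1]
tcp_rot: [179.8, 0.3, 3.0]
ft_force: [-0.3, -1.4, -0.7]
finger_gap: 21.2
```

```bash
python3 mon.py 4|head -1
```

```text
t 23.225 F [-0.18 -0.06 -0.64] xyz [460.5  52.9 116.2] Z [116.14 116.16]
```

>>> apply_moves(
  series=[
    [0,[0,0,-0.0015],0],
    [0,[0,0,-0.003],0],
    [0,[0,0,-0.0045],0],
    [0,[0,0,-0.006],0],
  ],
)

```text
time: 23.92
tool_pos: [460.5, 52.9, 110.1]
tcp_rot: [179.8, 0.3, 3.0]
ft_force: [-1.1, -0.3, -0.9]
finger_gap: 21.3
```

```bash
python3 mon.py 4|head -1
```

```text
t 23.925 F [-0.48  0.14 -1.07] xyz [460.4  52.9 110.1] Z [110.11 110.09]
```

>>> apply_moves(
  series=[
    [0,[0,0,-0.0015],0],
    [0,[0,0,-0.003],0],
    [0,[0,0,-0.004],0],
    [0,[0,0,-0.005],0],
    [0,[0,0,-0.005],0],
  ],
)

```text
time: 24.75
tool_pos: [460.4, 52.9, 105.1]
tcp_rot: [179.8, 0.4, 3.0]
ft_force: [-0.2, 0.8, -1.5]
finger_gap: 21.0
```

```bash
python3 mon.py 6|head -1
```

```text
t 24.75 F [-0.2   0.12 -0.9 ] xyz [460.5  52.9 105.2] Z [105.07 105.22]
```

>>> apply_moves(
  series=[
    [0,[0,0,-0.0003],0],
    [0,[0,0,-0.0006],0],
    [0,[0,0,-0.0006],0],
  ],
)

```text
time: 25.42
tool_pos: [460.7, 52.9, 104.9]
tcp_rot: [179.8, 0.3, 2.9]
ft_force: [-1.6, -0.5, 2.1]
finger_gap: 21.0
```

```bash
python3 mon.py 6|head -1
```

```text
t 25.425 F [-1.12 -0.2   2.82] xyz [460.7  52.9 104.8] Z [104.88 104.85]
```

>>> apply_moves(
  series=[
    [0.35,[0,0,0],0],
    [0.5,[0,0,0],0],
    [0.6,[0,0,0],0],
    [0.6,[0,0,0],0],
  ],
)

```text
time: 26.22
tool_pos: [460.6, 52.9, 104.8]
tcp_rot: [179.8, 0.3, 3.0]
ft_force: [-0.7, -0.3, -0.0]
finger_gap: 51.4
```

>>> apply_moves(
  series=[
    [0.6,[0,0,0.005],0],
    [0.6,[0,0,0.015],0],
    [0.6,[0,0,0.04],0],
    [0.6,[0,0,0.07],0],
    [0.6,[-0.04,0,0.09],0],
  ],
)

```text
time: 26.85
tool_pos: [422.0, 52.7, 197.2]
tcp_rot: [179.8, 0.2, 2.9]
ft_force: [-0.4, 0.4, 0.8]
finger_gap: 51.3
```

Run:
```python
from h import *
w=shot('wrist','w10.png')
s=sense();print(s['time'],s['tool_pos'],s['tcp_rot'],s['finger_gap'],s['ft_force'])
p=shot('scene','s10.png')
cv2.imwrite('pics/s10z.png',cv2.resize(p['color'][120:270,130:330],None,fx=4,fy=4,interpolation=cv2.INTER_CUBIC))
a=np.array([np.cos(ARM),np.sin(ARM)]);b=np.array([-a[1],a[0]])
W=lambda R,T,z:[*(AX+(R+2)*a+(T+1.6)*b),z]
ph=np.linspace(0,6.28,40);im=w['color'].copy()
for z,rd in((126,11),(84,13)): cv2.polylines(im,[wpx(w,[W(116+rd*np.cos(q),rd*np.sin(q),z) for q in ph]).astype(np.int32)],True,(0,255,255),1)
cv2.imwrite('pics/w10.png',im)
```

```text
26.9 [418.59659671  53.06154253 199.32328721] [179.7696982    0.18649694   2.97197281] 51.06861839115039 [3.03023264 1.99945366 1.15123395]
```

View pics/w10.png

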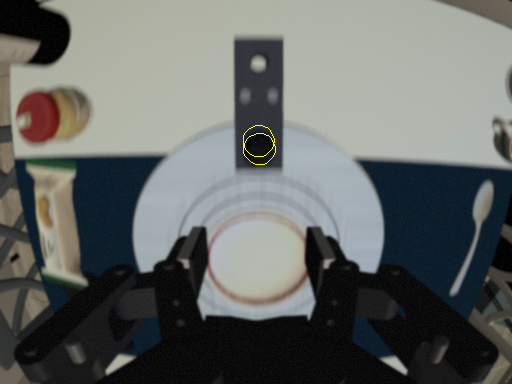

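View pics/s10z.png

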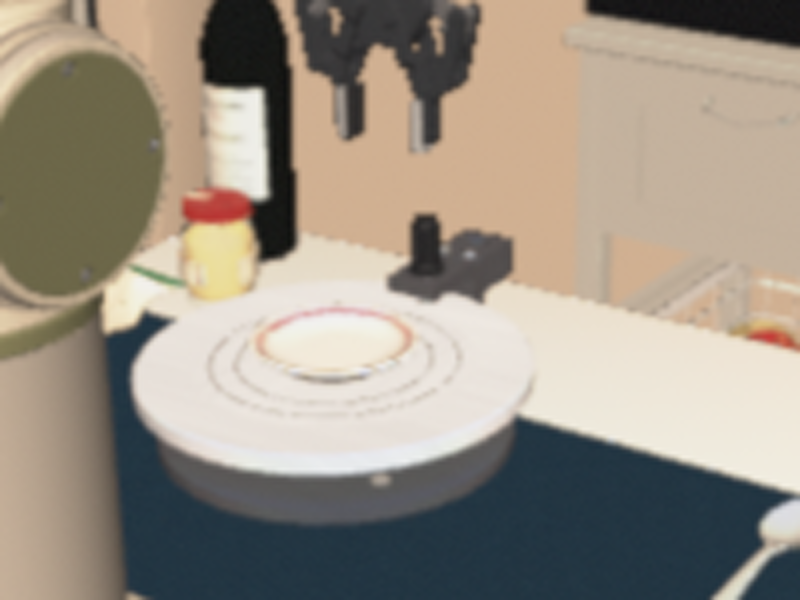

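The pictures show the pin upright in the slot at about (259,145), with its collar on the arm and the parking hole empty. The plate is centred and the gripper is clear.

Run:
```python
from h import *
hand_in();print(sense()['time'])
```

```text
the job is handed in; nothing more can be done
the job is handed in; nothing more can be done
```

The turntable is stopped and locked, and I handed the job in at about 27 s of the 67 s allowed.

- **Braking:** I lowered the closed fingertips onto the disc about 86 mm from the axle until it stopped. The measured wrist force was roughly 1 N while braking, against the 12 N limit. I then dragged the disc about 7° until the hole lay under the slot, which took up to about 3 N. In the wrist picture the hole and slot agreed within about 1 mm, and still did after I lifted off.
- **Pin:** I took the pin from its parking hole and lowered it through slot and hole, with no push-back until its collar met the arm at about 3 N. The tool was then at the same height as when it gripped the parked pin (104.9 mm), so the pin is fully home. I let go and backed away.
- **Last checks:** The pictures show the pin upright in the slot, the parking hole empty and the plate in the middle. The jar, spoon and mug look untouched in them, but I did not measure them again.
- **Disagreement:** The positions from the top camera and the wrist camera differed by about 2 mm. I used the wrist camera's, and they matched the outlines of the arm, slot and parked pin.

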